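# Crank the worm indexer until the heat sink faces the pointer

## Robot

A 6-joint arm with a two-finger parallel gripper is mounted at the origin on a cart in front of the work surface, level with it; the furniture and walls round the work are solid. World frame = base frame: x ahead of the robot, y to its left, z up, the work surface at z = 0. Lengths are in m, angles in rad, forces in N, time in s.
With the tool pointing down it reaches from about 0.35 to 0.85 m from the base axis. Payload 8.1 kg.
Tool frame: the origin (TCP) lies at the centre of the arm's flange, where the gripper is bolted on; the fingertips stand 186 mm ahead of it and the grasp point (between the pads) lies 167 mm ahead of it; z points along the fingers, y is the line along which they close (so a half turn about z gives the same grasp; the last joint's range is limited). The gripper opens to 93 mm and grips with 3 to 60 N. Pads are 15 mm wide; open, the fingers measure 128 mm over their backs; the gripper's body (75 mm by 188 mm) begins 65 mm behind the grasp point.
Start: joints at [1.246, 0.13, 1.488, -0, 1.523, -0.085], TCP at [0.142, 0.583, 0.405] pointing down, gripper open.
Joint ranges: [-2.96, 2.96], [-0.89, 2.26], [0.02, 2.5], [-1.34, 4.48], [0, 2.73], [-2.66, 2.66]. Speed limits (rad/s): [2.39, 2.39, 2.79, 3.14, 3.14, 3.14].

## Interface

Orientations are given as a rotation vector (axis times angle).
In Python, from plant import robot gives the robot as it stands.
- The arm moves only by the tool apply_moves, never from a script. Its argument "series" is a list of rows, each a list of 2 entries, a list of its own where there are three numbers: the shift along the tool's x, y, z in mm, then the turn, a rotation vector about the tool's x, y, z in rad. A call has 1 to 12 rows; each row shifts and turns the commanded pose from where the row before left it, along the tool's axes as they then stand; what a row does not reach is not made up. A row lasts 1/12 s, in which the tool goes at most 41.7 mm and 7.16 degrees, less where a joint would pass 70% of its speed; a pose out of reach is approached as far as the arm can. A call is refused whole if a number of a shift passes 41.7 or a number of a turn 0.125, either way. A call with a gripper value outside its range is refused whole. "claw" is the opening, from 0 (shut) to 1 (fully open), set as the call begins (left out, the last holds). The fingers move at their own pace and stop on an object; "newtons" is the grip in N (left out, the last holds). Time passes only in rows, so rows that do not move let the fingers close. It gives the time, the measured TCP pose, the force, the opening and the grip force at its end, in the units of the state.
- robot.read_state(): the state, without advancing time (a new reading comes with each control period).
- robot.read_camera(name): name is "scene" or "top" or "wrist"; returns (picture, depth): 480x640x3 uint8, blue, green, red; 480x640 float32, m along the optical axis (not along the pixel's ray), 0 where there is no reading.
- robot.calibration(name): a dict with "fx", "fy", "cx", "cy" (pixels), "extrinsics" (4x4, takes a point from world to camera coordinates). Camera axes: x right, y down, z forward; pixel columns grow to the right and rows downward; lengths in m; the calibration is good to about 2 mm. A picture is of the moment at which its call begins: read the wrist's pose just before it. calibration takes no time and is no camera call; for the wrist camera it gives the pose at the moment of the call.
- robot.close_job(): hands the job in; it is judged then, once.
The state is a dict: "t": time; "q": joint angles; "dq": joint speeds; "joint_torque": joint torques, N m; "tool_pos": TCP position; "orientation": TCP orientation; "force": force on the tool from outside, world axes, zero at the start; "wrist_torque": the same for the moment, N m; "opening": finger opening in m; "gripper_force": force on a finger pad.
Only numpy, scipy, OpenCV 4.12 (cv2) and the standard library are available. Lean on these libraries where they do the work, as an engineer would, in place of code of your own. Each camera call takes 0.05 s, during which the arm holds its last target. There are 200 camera calls.

## Task

On the hand-cranked rotary indexer, bring the black finned heat sink round to the pointer by turning the handwheel clockwise by its upright crank grip: each full turn moves the table a quarter turn, so count one turn if the heat sink starts at the right-hand station and two turns if it starts at the far one. Do not touch the round table or the parts riding on it; leave the heat sink standing at the near station squarely opposite the pointer, with the other parts still on the table, and let go.

Things in the scene. Friction and masses are not known exactly. Their poses are not given: they have to be found in the camera images.
- handwheel (a joint): Turning of the handwheel, rad: 0 at the start and growing clockwise seen from above (one full turn = 6.283). It turns clockwise only from the start, up to an end stop at 2.5 turns (15.7). It turns with little friction (about 2 N at the grip, the same all the way) and stays where it is left.
- handwheel_axis (a point): Point on the vertical axis of the handwheel, at the height of the middle of the crank grip, z = 0.144. The wheel is a horizontal dark steel ring, 102 mm over all, three spokes, its upper face at z = 0.116, hub top at z = 0.117. The wheel stands on the robot's side of the round table, its axis 145 mm from the table's axis.
- crank_grip_center (a point): Centre of the upright black crank grip, a cylinder 18 mm across and 46 mm tall (z = 0.120 to 0.166, centre z = 0.144) standing on the handwheel's rim 42 mm from the wheel's axis. It spins freely on its pin, so it can be pinched from above and led round the circle without turning the gripper. At the start it stands on the left (+y) side of the wheel, give or take the indexer's own yaw of up to 15 degrees.
- turntable: Round steel table, 170 mm across, origin on its axis at its underside (z = 0.067), upper face at z = 0.075, with two crossed ribs 3.5 mm high that part it into four stations, centres 55 mm from the axis. Geared to the handwheel: it turns clockwise seen from above, a quarter as far.
- mark (a point): Point on the table's upper face (z = 0.075) at the near station, where a part faces the pointer; 55 mm from the table's axis, towards the handwheel. The pointer is a small steel post on the fixed housing, its tip at z = 0.088, standing 39 mm nearer to the handwheel than this point, between table and wheel. The housing is fixed to the bench.
- heat_sink_center (a point): Centre of the black finned heat sink, 40 x 45 x 26 mm, standing loose on the round table. It starts at the right-hand station (one turn of the handwheel away from the mark) or at the far station (two turns away).
- fuse_box_center (a point): Centre of the small lidded box, grey below with a paler lid, 31 x 47 x 19 mm, standing loose on the round table at whichever of those two stations the heat sink does not have.
- bnc_tee_center (a point): Centre of the small metal T-shaped coaxial connector, 32 x 41 x 15 mm, lying loose on the left-hand station of the round table.

How it is judged:
At the end, for the whole second after the job is handed in: The heat sink stands upright (within 10 degrees) on the round table with its centre within 15 mm horizontally of the mark at the near station, the handwheel is at rest within 45 degrees of one or two full turns, and the lidded box and the connector are still on the table (horizontal distance between heat_sink_center and mark below 0.015 m and angle between heat_sink_center's own z axis and vertical below 0.17 rad and (value of joint handwheel between 5.5 and 7.07 rad or value of joint handwheel between 11.78 and 13.35 rad) and velocity of joint handwheel between -0.1 and 0.1 rad/s and horizontal distance between each of heat_sink_center, fuse_box_center, bnc_tee_center and turntable below 0.08 m and height (world z) of heat_sink_center between 0.077 and 0.1 m and height (world z) of fuse_box_center between 0.077 and 0.1 m and height (world z) of bnc_tee_center between 0.077 and 0.1 m); the robot touches nothing.
It fails at once if the robot touches the round table (contact force between any of the fingers, the arm and turntable above 1 N).
It fails at once if the robot touches the heat sink on the table (contact force between any of the fingers, the arm and heat_sink above 1 N).
It fails at once if the robot touches the lidded box on the table (contact force between any of the fingers, the arm and fuse_box above 1 N).
It fails at once if the robot touches the connector on the table (contact force between any of the fingers, the arm and bnc_tee above 1 N).
It also fails if it takes over 54 s, if anything falls off the work surface, if the arm or the gripper's body presses on something with over 40 N, if the wrist force passes 120 N, or if a joint passes its speed limit or range.

## Working session

There is one attempt and no reset: what is moved stays moved. The work goes in short steps, Python scripts to look and compute and a tool call to move; the robot and the scene stay as the last step left them, time stands still between calls to the robot, and variables do not carry over. Pictures are saved under pics/ and viewed, at most 10 in all, crops included, and the job is handed in when it is done.

Besides the shell and the picture viewer there is one more tool, called after "Call:" in YAML: its name, and indented under it one key for each argument. apply_moves: Moves the arm, as the interface text tells. Its arguments: {"type":"object","properties":{"series":{"type":"array"},"claw":{"type":"number"},"newtons":{"type":"number"}},"required":["series"]}

```bash
mkdir -p pics; ls; python3 - <<'E'
from plant import robot
import cv2,numpy as np
s=robot.read_state();print({k:np.round(v,3) for k,v in s.items()})
for n in("top","scene"):
    p,d=robot.read_camera(n);cv2.imwrite(f"pics/{n}0.png",p);np.save(f"{n}0.npy",d)
    c=robot.calibration(n);print(n,c)
E
```

```text
pics
{'t': np.float64(0.0), 'q': array([ 1.246,  0.131,  1.489, -0.   ,  1.523, -0.085]), 'dq': array([ 0.   , -0.001, -0.001,  0.001,  0.   ,  0.   ]), 'joint_torque': array([ 0.0000e+00, -5.5986e+01, -4.9174e+01,  7.7000e-02,  3.6000e-02,
       -0.0000e+00]), 'tool_pos': array([0.142, 0.583, 0.404]), 'orientation': array([-3.760e-01, -3.119e+00,  3.000e-03]), 'force': array([ 0.294, -0.822,  0.047]), 'wrist_torque': array([ 0.001,  0.002, -0.008]), 'gripper_force': np.float64(0.0), 'opening': np.float64(0.093)}
top {'fx': 528.142702068007, 'fy': 528.142702068007, 'cx': 314.44135794580137, 'cy': 242.9649998967188, 'extrinsics': array([[-0.00581032, -0.9999089 , -0.01218336,  0.01469593],
       [-0.98709275,  0.00768494, -0.15996515,  0.63541338],
       [ 0.1600442 ,  0.01109666, -0.98704747,  0.90943297],
       [ 0.        ,  0.        ,  0.        ,  1.        ]])}
scene {'fx': 621.6854894770642, 'fy': 621.6854894770642, 'cx': 317.429876734074, 'cy': 232.38008437575692, 'extrinsics': array([[-0.7428157 , -0.66946944, -0.00595928,  0.43845931],
       [-0.47465564,  0.53289399, -0.70051839,  0.37827774],
       [ 0.47215132, -0.51752746, -0.71360946,  0.66264081],
       [ 0.        ,  0.        ,  0.        ,  1.        ]])}
```

View pics/top0.png

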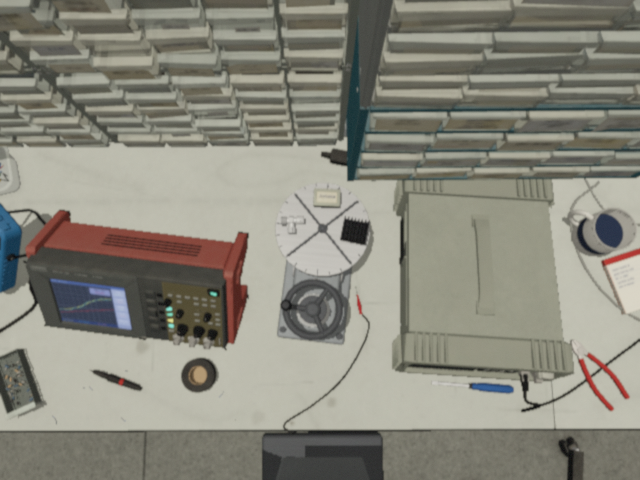

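View pics/scene0.png

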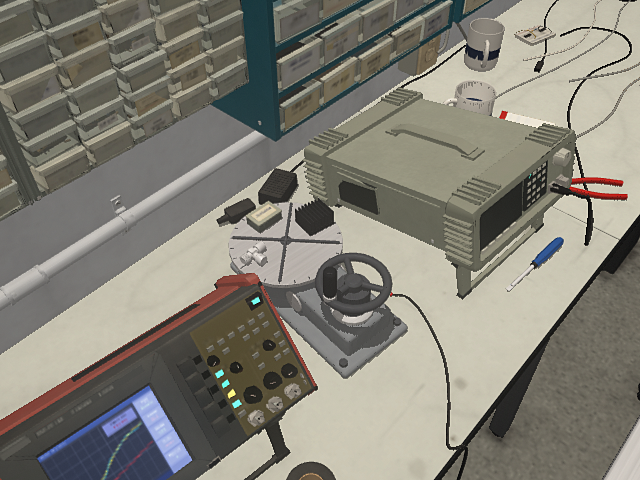

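Heat sink (black, top view 355,231) is at the right-hand station, so one turn is needed. The box (327,197) is at the far station and the tee (291,224) at the left. The wheel hub is near (313,310), the grip near (287,305) and the table hub near (323,228).

```bash
cat > h.py <<'E'
import numpy as np,cv2
from plant import robot
def ray(c,u,v,z):
    E=c["extrinsics"];R,t=E[:3,:3],E[:3,3];o=-R.T@t
    d=R.T@np.array([(u-c["cx"])/c["fx"],(v-c["cy"])/c["fy"],1]);return o+d*(z-o[2])/d[2]
def cloud(c,d):
    E=c["extrinsics"];v,u=np.indices(d.shape);P=np.stack([(u-c["cx"])/c["fx"]*d,(v-c["cy"])/c["fy"]*d,d],-1)
    return (P-E[:3,3])@E[:3,:3]
E
python3 - <<'E'
from h import *
c=robot.calibration("top");d=np.load("top0.npy");P=cloud(c,d);p=cv2.imread("pics/top0.png")
w=ray(c,313,310,.117);t=ray(c,323,228,.079);g=ray(c,287,304,.166)
print(w,t,g,np.linalg.norm((w-t)[:2]),np.linalg.norm((w-g)[:2]))
ok=d>0
def sel(z0,z1,c0,r): return ok&(P[...,2]>z0)&(P[...,2]<z1)&(np.hypot(P[...,0]-c0[0],P[...,1]-c0[1])<r)
m=sel(.107,.122,w,.07);print("ring",m.sum(),cv2.minEnclosingCircle(P[m][:,:2].astype(np.float32)), np.median(P[m][:,2]))
m=sel(.155,.18,w,.07);print("grip",m.sum(),P[m].mean(0),P[m].max(0))
m=sel(.069,.08,t,.1);m&=np.hypot(P[...,0]-w[0],P[...,1]-w[1])>.06;print("table",m.sum(),cv2.minEnclosingCircle(P[m][:,:2].astype(np.float32)))
# heights map 5cm grid max
for x in np.arange(.2,.7,.05):
    print("%.2f"%x,[("%.2f"%P[...,2][k].max() if (k:=ok&(abs(P[...,0]-x)<.025)&(abs(P[...,1]-y)<.025)).any() else "-") for y in np.arange(.35,-.36,-.05)])
E
```

```text
[0.51221075 0.0126864  0.117     ] [ 0.65776627 -0.00526775  0.079     ] [0.5201267  0.05275096 0.166     ] 0.14665865000899425 0.040839084181936096
ring 1563 ((0.5151999592781067, 0.013967269100248814), 0.05102717503905296) 0.11498514291229334
grip 102 [0.52011014 0.0553113  0.16476177] [0.52816209 0.0640809  0.1698619 ]
table 5710 ((0.659068763256073, -0.003666512668132782), 0.08512897044420242)
0.20 ['-', '-', '-', '-', '-', '-', '-', '-', '-', '-', '-', '-', '-', '-', '-']
0.25 ['-', '-', '-', '-', '-', '-', '-', '-', '-', '-', '-', '-', '-', '-', '-']
0.30 ['0.00', '0.01', '0.01', '0.00', '0.01', '0.01', '0.01', '0.01', '0.00', '0.00', '0.00', '0.00', '0.01', '0.00', '0.01']
0.35 ['0.01', '0.01', '0.02', '0.02', '0.01', '0.00', '0.01', '0.01', '0.01', '0.01', '0.01', '0.00', '0.01', '0.13', '0.13']
0.40 ['0.02', '0.01', '0.02', '0.02', '0.01', '0.01', '0.01', '0.01', '0.01', '0.16', '0.15', '0.18', '0.19', '0.20', '0.20']
0.45 ['0.11', '0.11', '0.14', '0.14', '0.14', '0.02', '0.12', '0.12', '0.02', '0.19', '0.20', '0.20', '0.19', '0.20', '0.20']
0.50 ['0.16', '0.17', '0.18', '0.18', '0.18', '0.02', '0.17', '0.12', '0.12', '0.01', '0.19', '0.18', '0.17', '0.17', '0.17']
0.55 ['0.20', '0.20', '0.20', '0.20', '0.20', '0.01', '0.17', '0.12', '0.12', '0.01', '0.16', '0.16', '0.18', '0.16', '0.16']
0.60 ['0.20', '0.20', '0.19', '0.19', '0.19', '0.01', '0.08', '0.08', '0.08', '0.08', '0.15', '0.15', '0.17', '0.15', '0.15']
0.65 ['0.16', '0.16', '0.15', '0.14', '0.14', '0.12', '0.09', '0.08', '0.11', '0.10', '0.14', '0.14', '0.16', '0.15', '0.14']
```

Call:
apply_moves:
  series:
    - [[0, 0, -8], [0, 0, 0.111]]
    - [[0, 0, -8], [0, 0, 0.111]]
    - [[0, 0, -8], [0, 0, 0.111]]
    - [[0, 0, -8], [0, 0, 0.111]]
    - [[0, 0, -8], [0, 0, 0.111]]
    - [[0, 0, -8], [0, 0, 0.111]]
    - [[0, 0, 0], [0, 0, 0.111]]
    - [[0, 0, 0], [0, 0, 0.111]]
    - [[0, 0, 0], [0, 0, 0.111]]
    - [[0, 0, 0], [0, 0, 0.111]]
    - [[0, 0, 0], [0, 0, 0.111]]
    - [[0, 0, 0], [0, 0, 0.109]]
  claw: 1

```text
t: 1.1
tool_pos: [0.1425, 0.5827, 0.4521]
orientation: [2.226, 2.216, -0.002]
force: [0.5, 0.3, 0.4]
opening: 0.0928
gripper_force: 0.0
```

Call:
apply_moves:
  series:
    - [[-12, 8.6, 0], [0, 0, 0]]
    - [[-24, 17.2, 0], [0, 0, 0]]
    - [[-24, 17.2, 0], [0, 0, 0]]
    - [[-24, 17.2, 0], [0, 0, 0]]
    - [[-24, 17.2, 0], [0, 0, 0]]
    - [[-24, 17.2, 0], [0, 0, 0]]
    - [[-24, 17.2, 0], [0, 0, 0]]
    - [[-24, 17.2, 0], [0, 0, 0]]
    - [[-24, 17.2, 0], [0, 0, 0]]
    - [[-24, 17.2, 0], [0, 0, 0]]
    - [[-24, 17.2, 0], [0, 0, 0]]
    - [[-24, 17.2, 0], [0, 0, 0]]

```text
t: 2.1
tool_pos: [0.341, 0.3057, 0.4524]
orientation: [-2.22, -2.223, 0.001]
force: [-0.0, -0.3, -0.7]
opening: 0.0928
gripper_force: 0.0
```

Call:
apply_moves:
  series:
    - [[-24, 17.2, 0], [0, 0, 0]]
    - [[-24, 17.2, 0], [0, 0, 0]]
    - [[-24, 17.2, 0], [0, 0, 0]]
    - [[-24, 17.2, 0], [0, 0, 0]]
    - [[-24, 17.2, 0], [0, 0, 0]]
    - [[-24, 17.2, 0], [0, 0, 0]]
    - [[-24, 17.2, 0], [0, 0, 0]]
    - [[-24, 17.2, 0], [0, 0, 0]]
    - [[-24, 17.2, 0], [0, 0, 0]]
    - [[-24, 17.2, 0], [0, 0, 0]]
    - [[-12, 8.6, 0], [0, 0, 0]]
    - [[0, 0, 0], [0, 0, 0]]

```text
t: 3.1
tool_pos: [0.5224, 0.053, 0.4519]
orientation: [-2.224, -2.219, 0.002]
force: [0.1, 0.9, -0.5]
opening: 0.0929
gripper_force: 0.0
```

```bash
python3 - <<'E'
from h import *
s=robot.read_state();print(s["t"],s["tool_pos"],s["orientation"])
c=robot.calibration("wrist");p,d=robot.read_camera("wrist");cv2.imwrite("pics/w1.png",p)
P=cloud(c,d);ok=d>0
w=np.array([.5145,.0135]);r=np.hypot(P[...,0]-w[0],P[...,1]-w[1])
m=ok&(P[...,2]>.107)&(P[...,2]<.122)&(r<.065);print(m.sum(),cv2.minEnclosingCircle(P[m][:,:2].astype(np.float32)),np.median(P[m][:,2]))
m=ok&(P[...,2]>.16)&(P[...,2]<.175)&(r<.065);print("grip",m.sum(),P[m].mean(0),P[m].min(0),P[m].max(0))
E
```

```text
3.1 [0.52243929 0.05297212 0.45192332] [-2.22354818e+00 -2.21881522e+00  2.00736023e-03]
4247 ((0.5141123533248901, 0.016060255467891693), 0.05100231245160103) 0.11502366896425852
grip 356 [0.51926303 0.0583905  0.16500191] [0.51100193 0.04884903 0.16037532] [0.52745887 0.06643924 0.16805243]
```

View pics/w1.png

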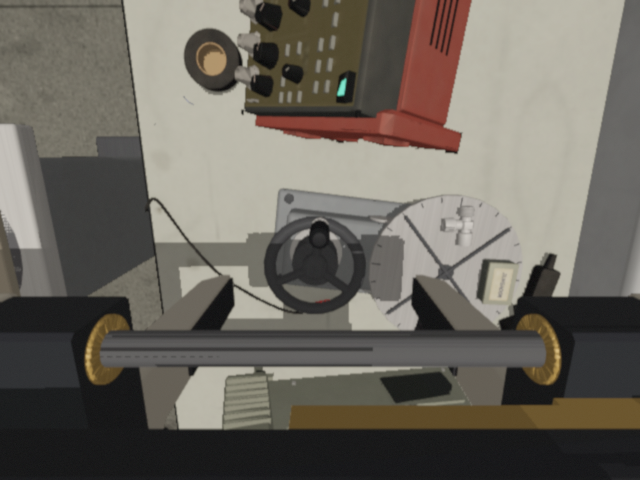

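The wrist view shows the wheel at (315,265) and the grip top at (320,228), well clear between the fingers. Both views agree: axis (0.5146, 0.015), grip (0.5195, 0.057). Descending and pinching.

Call:
apply_moves:
  series:
    - [[4, -3, 10], [0, 0, 0]]
    - [[0, 0, 20], [0, 0, 0]]
    - [[0, 0, 20], [0, 0, 0]]
    - [[0, 0, 20], [0, 0, 0]]
    - [[0, 0, 20], [0, 0, 0]]
    - [[0, 0, 20], [0, 0, 0]]
    - [[0, 0, 15], [0, 0, 0]]
    - [[0, 0, 10], [0, 0, 0]]
    - [[0, 0, 4], [0, 0, 0]]
    - [[0, 0, 0], [0, 0, 0]]
    - [[0, 0, 0], [0, 0, 0]]

```text
t: 4.07
tool_pos: [0.5184, 0.0598, 0.3144]
orientation: [2.219, 2.223, 0.001]
force: [-0.5, -0.1, -0.5]
opening: 0.0926
gripper_force: 0.0
```

Call:
apply_moves:
  series:
    - [[0, 0, 0], [0, 0, 0]]
    - [[0, 0, 0], [0, 0, 0]]
    - [[0, 0, 0], [0, 0, 0]]
    - [[0, 0, 0], [0, 0, 0]]
    - [[0, 0, 0], [0, 0, 0]]
    - [[0, 0, 0], [0, 0, 0]]
    - [[0, 0, 0], [0, 0, 0]]
    - [[0, 0, 0], [0, 0, 0]]
    - [[0, 0, 0], [0, 0, 0]]
    - [[0, 0, 0], [0, 0, 0]]
  claw: 0
  newtons: 15

```text
t: 4.9
tool_pos: [0.5184, 0.0592, 0.3137]
orientation: [-2.22, -2.222, 0.0]
force: [-0.0, -0.3, 0.5]
opening: 0.0307
gripper_force: 0.0
```

Call:
apply_moves:
  series:
    - [[0, 0, 0], [0, 0, 0]]
    - [[0, 0, 0], [0, 0, 0]]
    - [[0, 0, 0], [0, 0, 0]]
    - [[0, 0, 0], [0, 0, 0]]
    - [[0, 0, 0], [0, 0, 0]]
    - [[0, 0, 0], [0, 0, 0]]

```text
t: 5.4
tool_pos: [0.5188, 0.0592, 0.3138]
orientation: [2.22, 2.222, 0.002]
force: [6.0, 0.2, -3.4]
opening: 0.0179
gripper_force: 15.0
```

```bash
python3 - <<'E'
from h import *
s=robot.read_state();print(s["t"],s["tool_pos"],s["force"],s["opening"],s["gripper_force"])
# clockwise arc: grip at axis+R(sin b, cos b), b grows clockwise seen from above (+y -> +x)
R=42.;b0=np.arctan2(4.9,42)
b=b0+np.linspace(0,2*np.pi,37);x,y=R*np.sin(b),R*np.cos(b)
for k in range(3):print([[round(dy,1),round(dx,1)] for dx,dy in zip(np.diff(x)[12*k:12*k+12],np.diff(y)[12*k:12*k+12])])
E
```

```text
5.4 [0.51878413 0.05918317 0.31382459] [ 5.96200098  0.15113336 -3.43946296] 0.017879097175906945 14.992860598722473
[[np.float64(-1.5), np.float64(7.2)], [np.float64(-2.7), np.float64(6.8)], [np.float64(-3.8), np.float64(6.2)], [np.float64(-4.9), np.float64(5.5)], [np.float64(-5.7), np.float64(4.5)], [np.float64(-6.4), np.float64(3.5)], [np.float64(-6.9), np.float64(2.3)], [np.float64(-7.2), np.float64(1.1)], [np.float64(-7.3), np.float64(-0.2)], [np.float64(-7.2), np.float64(-1.5)], [np.float64(-6.8), np.float64(-2.7)], [np.float64(-6.2), np.float64(-3.8)]]
[[np.float64(-5.5), np.float64(-4.9)], [np.float64(-4.5), np.float64(-5.7)], [np.float64(-3.5), np.float64(-6.4)], [np.float64(-2.3), np.float64(-6.9)], [np.float64(-1.1), np.float64(-7.2)], [np.float64(0.2), np.float64(-7.3)], [np.float64(1.5), np.float64(-7.2)], [np.float64(2.7), np.float64(-6.8)], [np.float64(3.8), np.float64(-6.2)], [np.float64(4.9), np.float64(-5.5)], [np.float64(5.7), np.float64(-4.5)], [np.float64(6.4), np.float64(-3.5)]]
[[np.float64(6.9), np.float64(-2.3)], [np.float64(7.2), np.float64(-1.1)], [np.float64(7.3), np.float64(0.2)], [np.float64(7.2), np.float64(1.5)], [np.float64(6.8), np.float64(2.7)], [np.float64(6.2), np.float64(3.8)], [np.float64(5.5), np.float64(4.9)], [np.float64(4.5), np.float64(5.7)], [np.float64(3.5), np.float64(6.4)], [np.float64(2.3), np.float64(6.9)], [np.float64(1.1), np.float64(7.2)], [np.float64(-0.2), np.float64(7.3)]]
```

Call:
apply_moves:
  series:
    - [[-0.7, 3.6, 0], [0, 0, 0]]
    - [[-0.8, 3.6, 0], [0, 0, 0]]
    - [[-1.3, 3.4, 0], [0, 0, 0]]
    - [[-1.4, 3.4, 0], [0, 0, 0]]
    - [[-1.9, 3.1, 0], [0, 0, 0]]
    - [[-1.9, 3.1, 0], [0, 0, 0]]
    - [[-2.4, 2.8, 0], [0, 0, 0]]
    - [[-2.5, 2.7, 0], [0, 0, 0]]
    - [[-2.8, 2.3, 0], [0, 0, 0]]
    - [[-2.9, 2.2, 0], [0, 0, 0]]
    - [[-3.2, 1.8, 0], [0, 0, 0]]
    - [[-3.2, 1.7, 0], [0, 0, 0]]

```text
t: 6.4
tool_pos: [0.5525, 0.0339, 0.3138]
orientation: [2.22, 2.222, 0.001]
force: [1.3, 2.9, -0.6]
opening: 0.0173
gripper_force: 15.0
```

Call:
apply_moves:
  series:
    - [[-3.4, 1.2, 0], [0, 0, 0]]
    - [[-3.5, 1.1, 0], [0, 0, 0]]
    - [[-3.6, 0.6, 0], [0, 0, 0]]
    - [[-3.6, 0.5, 0], [0, 0, 0]]
    - [[-3.6, -0.1, 0], [0, 0, 0]]
    - [[-3.7, -0.1, 0], [0, 0, 0]]
    - [[-3.6, -0.7, 0], [0, 0, 0]]
    - [[-3.6, -0.8, 0], [0, 0, 0]]
    - [[-3.4, -1.3, 0], [0, 0, 0]]
    - [[-3.4, -1.4, 0], [0, 0, 0]]
    - [[-3.1, -1.9, 0], [0, 0, 0]]
    - [[-3.1, -1.9, 0], [0, 0, 0]]

```text
t: 7.4
tool_pos: [0.5472, -0.0079, 0.3138]
orientation: [2.22, 2.222, -0.0]
force: [3.6, -0.8, -1.8]
opening: 0.0175
gripper_force: 15.0
```

Call:
apply_moves:
  series:
    - [[-2.8, -2.4, 0], [0, 0, 0]]
    - [[-2.7, -2.5, 0], [0, 0, 0]]
    - [[-2.3, -2.8, 0], [0, 0, 0]]
    - [[-2.2, -2.9, 0], [0, 0, 0]]
    - [[-1.8, -3.2, 0], [0, 0, 0]]
    - [[-1.7, -3.2, 0], [0, 0, 0]]
    - [[-1.2, -3.4, 0], [0, 0, 0]]
    - [[-1.1, -3.5, 0], [0, 0, 0]]
    - [[-0.6, -3.6, 0], [0, 0, 0]]
    - [[-0.5, -3.6, 0], [0, 0, 0]]
    - [[0.1, -3.6, 0], [0, 0, 0]]
    - [[0.1, -3.7, 0], [0, 0, 0]]

```text
t: 8.4
tool_pos: [0.5086, -0.0241, 0.3138]
orientation: [-2.22, -2.222, 0.0]
force: [1.7, -2.4, 1.7]
opening: 0.0176
gripper_force: 15.0
```

Call:
apply_moves:
  series:
    - [[0.7, -3.6, 0], [0, 0, 0]]
    - [[0.8, -3.6, 0], [0, 0, 0]]
    - [[1.3, -3.4, 0], [0, 0, 0]]
    - [[1.4, -3.4, 0], [0, 0, 0]]
    - [[1.9, -3.1, 0], [0, 0, 0]]
    - [[1.9, -3.1, 0], [0, 0, 0]]
    - [[2.4, -2.8, 0], [0, 0, 0]]
    - [[2.5, -2.7, 0], [0, 0, 0]]
    - [[2.8, -2.3, 0], [0, 0, 0]]
    - [[2.9, -2.2, 0], [0, 0, 0]]
    - [[3.2, -1.8, 0], [0, 0, 0]]
    - [[3.2, -1.7, 0], [0, 0, 0]]

```text
t: 9.4
tool_pos: [0.4751, 0.0013, 0.3138]
orientation: [2.22, 2.223, 0.0]
force: [2.6, -1.3, 1.3]
opening: 0.0179
gripper_force: 15.0
```

Call:
apply_moves:
  series:
    - [[3.4, -1.2, 0], [0, 0, 0]]
    - [[3.5, -1.1, 0], [0, 0, 0]]
    - [[3.6, -0.6, 0], [0, 0, 0]]
    - [[3.6, -0.5, 0], [0, 0, 0]]
    - [[3.6, 0.1, 0], [0, 0, 0]]
    - [[3.7, 0.1, 0], [0, 0, 0]]
    - [[3.6, 0.7, 0], [0, 0, 0]]
    - [[3.6, 0.8, 0], [0, 0, 0]]
    - [[3.4, 1.3, 0], [0, 0, 0]]
    - [[3.4, 1.4, 0], [0, 0, 0]]
    - [[3.1, 1.9, 0], [0, 0, 0]]
    - [[3.1, 1.9, 0], [0, 0, 0]]

```text
t: 10.4
tool_pos: [0.4802, 0.0427, 0.3137]
orientation: [2.22, 2.222, -0.001]
force: [2.3, -4.4, 1.0]
opening: 0.0178
gripper_force: 15.0
```

Call:
apply_moves:
  series:
    - [[2.8, 2.4, 0], [0, 0, 0]]
    - [[2.7, 2.5, 0], [0, 0, 0]]
    - [[2.3, 2.8, 0], [0, 0, 0]]
    - [[2.2, 2.9, 0], [0, 0, 0]]
    - [[1.8, 3.2, 0], [0, 0, 0]]
    - [[1.7, 3.2, 0], [0, 0, 0]]
    - [[1.2, 3.4, 0], [0, 0, 0]]
    - [[1.1, 3.5, 0], [0, 0, 0]]
    - [[0.6, 3.6, 0], [0, 0, 0]]
    - [[0.5, 3.6, 0], [0, 0, 0]]
    - [[0, 3.6, 0], [0, 0, 0]]
    - [[-0.2, 3.7, 0], [0, 0, 0]]

```text
t: 11.4
tool_pos: [0.5187, 0.0593, 0.3137]
orientation: [-2.22, -2.222, 0.0]
force: [-3.4, -2.5, 3.9]
opening: 0.0177
gripper_force: 15.0
```

Call:
apply_moves:
  series:
    - [[0, 0, 0], [0, 0, 0]]
    - [[0, 0, 0], [0, 0, 0]]
    - [[0, 0, 0], [0, 0, 0]]

```text
t: 11.65
tool_pos: [0.5186, 0.0592, 0.3137]
orientation: [2.22, 2.222, 0.001]
force: [0.9, -1.1, 2.3]
opening: 0.0179
gripper_force: 15.0
```

```bash
python3 - <<'E'
from h import *
s=robot.read_state();print(s["t"],s["tool_pos"],s["force"])
p,d=robot.read_camera("scene");cv2.imwrite("pics/s2.png",p)
E
```

```text
11.65 [0.51859805 0.05924613 0.31374211] [ 0.91863178 -1.10059801  2.25008025]
```

View pics/s2.png

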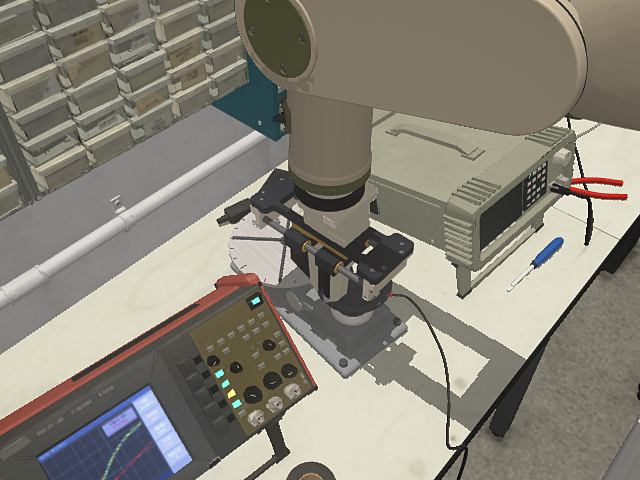

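The full turn is done: the left station, seen near (255,235), is now empty, as expected after a quarter turn. The near station is hidden by the gripper. Releasing and lifting.

Call:
apply_moves:
  series:
    - [[0, 0, 0], [0, 0, 0]]
    - [[0, 0, 0], [0, 0, 0]]
    - [[0, 0, 0], [0, 0, 0]]
    - [[0, 0, 0], [0, 0, 0]]
    - [[0, 0, 0], [0, 0, 0]]
    - [[0, 0, 0], [0, 0, 0]]
  claw: 0.5

```text
t: 12.2
tool_pos: [0.5183, 0.0593, 0.3136]
orientation: [-2.22, -2.222, 0.0]
force: [0.8, -0.5, 0.1]
opening: 0.0462
gripper_force: 0.0
```

Call:
apply_moves:
  series:
    - [[0, 0, -5], [0, 0, 0]]
    - [[0, 0, -10], [0, 0, 0]]
    - [[0, 0, -20], [0, 0, 0]]
    - [[0, 0, -20], [0, 0, 0]]
    - [[0, 0, -20], [0, 0, 0]]
    - [[0, 0, -20], [0, 0, 0]]
    - [[0, 0, -20], [0, 0, 0]]
    - [[0, 0, -20], [0, 0, 0]]
    - [[0, 0, -10], [0, 0, 0]]
    - [[0, 0, 0], [0, 0, 0]]
    - [[0, 0, 0], [0, 0, 0]]
    - [[0, 0, 0], [0, 0, 0]]

```text
t: 13.2
tool_pos: [0.5182, 0.0592, 0.4575]
orientation: [-2.219, -2.222, 0.002]
force: [1.5, 0.4, -0.3]
opening: 0.0464
gripper_force: 0.0
```

Call:
apply_moves:
  series:
    - [[10, -5, 0], [0, 0, 0]]
    - [[20, -10, 0], [0, 0, 0]]
    - [[20, -10, 0], [0, 0, 0]]
    - [[20, -10, 0], [0, 0, 0]]
    - [[20, -10, 0], [0, 0, 0]]
    - [[20, -10, 0], [0, 0, 0]]
    - [[20, -10, 0], [0, 0, 0]]
    - [[20, -10, 0], [0, 0, 0]]
    - [[20, -10, 0], [0, 0, 0]]
    - [[10, -5, 0], [0, 0, 0]]
    - [[0, 0, 0], [0, 0, 0]]
    - [[0, 0, 0], [0, 0, 0]]

```text
t: 14.2
tool_pos: [0.4279, 0.2394, 0.4581]
orientation: [-2.219, -2.224, 0.002]
force: [0.1, -0.5, 0.4]
opening: 0.0463
gripper_force: 0.0
```

```bash
python3 - <<'E'
from h import *
s=robot.read_state();print(s["t"],s["tool_pos"],s["force"],s["opening"])
c=robot.calibration("top");p,d=robot.read_camera("top");cv2.imwrite("pics/t3.png",p[150:370,200:440].repeat(2,0).repeat(2,1))
P=cloud(c,d);ok=d>0
w=np.array([.5146,.015]);t=np.array([.659,-.0035]);mark=t+(w-t)/np.linalg.norm(w-t)*.055
r=np.hypot(P[...,0]-t[0],P[...,1]-t[1])
m=ok&(r<.08)&(P[...,2]>.087)&(p.max(-1)<70);m&=np.hypot(P[...,0]-mark[0],P[...,1]-mark[1])<.04
print("mark",mark,"sink",m.sum(),P[m].mean(0),cv2.minAreaRect(P[m][:,:2].astype(np.float32)))
m=ok&(P[...,2]>.155)&(P[...,2]<.18)&(np.hypot(P[...,0]-w[0],P[...,1]-w[1])<.07);print("grip",m.sum(),P[m].mean(0))
E
```

```text
14.2 [0.42793034 0.23935307 0.4580531 ] [ 0.12714129 -0.52047018  0.44049287] 0.0462932836482878
mark [0.6044459  0.00348927] sink 299 [0.60092137 0.00244532 0.09775056] ((0.6016910076141357, 0.0023838337510824203), (0.036421556025743484, 0.042822543531656265), 77.45878601074219)
grip 101 [0.51954792 0.05564083 0.16488548]
```

View pics/t3.png

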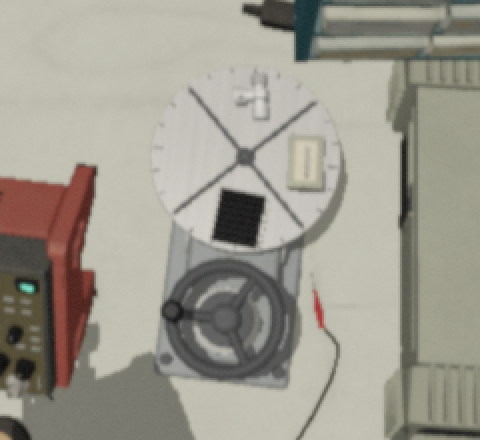

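The crop shows the heat sink (crop 238,217) at the near station, about 3 mm from the mark. The box and tee are still on the table, the grip is back at its start angle, and the arm is clear.

```bash
python3 -c "
from plant import robot
print(robot.close_job())"
```

```text
the job is handed in; nothing more can be done
None
```

I turned the handwheel one full turn clockwise and let go; the heat sink stands about 3 mm from the mark by the top camera, the other two parts are still on the table, and the job is handed in (no verdict was returned).

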